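# Screw the plug into the microscope's camera port

## Task

Close the microscope head's open camera port with the orange-topped screw plug: set it upright in the port, ease it backwards (anticlockwise) until it drops into the thread start, then run it in clockwise until its black flange sits fully down on the port's rim, and let go. Never force it: a light touch only, because pressing hard or turning it against a blocked thread spoils the brass thread. Leave everything else on the bench where it is.

Things in the scene. Friction and masses are not known exactly. Their poses are not given: they have to be found in the camera images.
- plug: Loose screw plug, 58 mm tall, 0.1 to 0.16 kg, standing on its stem on the 4 mm blue mat. Origin: centre of the stem's foot, z up along the screw axis. Stem 27.6 mm across, foot chamfered 2 mm; three thread lugs 120 deg apart, 6 to 10 mm above the foot, out to 19.5 mm radius, the first on +x; black flange 54 mm across, 21.7 to 28 mm up; orange square head 24 x 24 mm, 28 to 58 mm up.
- plug_face (a point): centre of the flange's underside, 21.7 mm above the plug's foot; axes as the plug
- plug_grip (a point): on the plug's axis in the upper half of its square head (head 24 mm wide, 30 mm tall, sides square to the plug's x and y), 49 mm above its foot and 21 mm above the flange; grip it here across two flats. Any of the four sides may be regripped while the plug rests in the port. A press of 2 to 5 N is enough for all of it; the end stops are felt at about 0.1 to 0.2 N m.
- scope: Fixed microscope head: black foot 150 x 150 x 16 mm, blue body 105 mm square up to 80 mm, steel port collar on top, yellow knobs on +y and -y, eyepieces rising from the +x side to 110 mm high. Origin: centre of the foot's underside.
- port_seat (a point): Centre of the port's rim (top of the steel collar, 106 mm above the table, outside 56 mm, bore 42 mm), z up. Three brass lips in the bore leave a 31 mm hole for the stem. The thread's angle is not known: it varies and does NOT follow this frame. Lug on a lip: plug_face 8.5 to 14 mm above the rim. Dropped into a start: 5 to 7 mm. Home: 0.
- port_thread (a point): Bore centre 16 mm under the rim. Turned anticlockwise, a lug climbs its lip (6 mm at most; start within 110 deg; it may first slip 5 mm off a tooth onto the lip), then falls 9 mm into a 28 deg gap, which ends in a stop. Clockwise from there it runs under the lip, 5 mm down in 66 deg, stopping dead 70 to 85 deg on, home. Clockwise on top of a lip it jams. Over 60 N, all lugs added, spoils it.
- phone: white phone, 72 x 148 x 8 mm, loose, origin at the centre of its underside
- flux_jar: jar with green cap, 48 mm across, 42 mm tall, loose, origin at the centre of its underside
- cleaner: clear bottle with blue cap, 60 mm across, 150 mm tall, loose, origin at the centre of its underside
- driver: yellow-handled screwdriver, 150 mm long, lying loose
- lens: dark spare lens, 44 mm across, 32 mm tall, loose, origin at the centre of its underside
- battery: grey flat battery, 40 x 75 x 5 mm, loose, origin at the centre of its underside
- dish: small open aluminium dish, 90 x 60 x 18 mm, loose, origin at the centre of its underside
There are look-alikes about, which are no part of the job. Of the things that look like the plug, take the one that is farthest to the robot's right at the start.

How it is judged:
By the outcome, as a careful person would: the job done as asked, in the order asked, and still so for the second after the job is handed in, with the robot touching nothing.
It also fails if it takes over 72 s, if anything falls off the work surface, if the arm or the gripper's body presses on something with over 40 N, if the wrist force passes 120 N, or if a joint passes its speed limit or range.

## Robot

A 6-joint arm with a two-finger parallel gripper is mounted at the origin on the work surface. World frame = base frame: x ahead of the robot, y to its left, z up, the work surface at z = 0. Lengths are in m, angles in degrees, forces in N, time in s.
With the tool pointing down it reaches from about 0.25 to 0.725 m from the base axis. Payload 9.7 kg.
Tool frame: the origin (TCP) lies on the centre line of the jaws, within the pads' length; the fingertips stand 14 mm ahead of it and the grasp point (between the pads) lies 5 mm behind it; z points along the fingers, y is the line along which they close (so a half turn about z gives the same grasp; the last joint's range is limited). The gripper opens to 85 mm and grips with 20 to 120 N. Pads are 22 mm wide; open, the fingers measure 114 mm over their backs; the gripper's body (76 mm by 85 mm) begins 54 mm behind the grasp point. The pads swing forward as they close: fully open they stand 13 mm farther back than shut.
Start: joints at [64.343, 4.979, 10.078, 95.1, 0, 90], TCP at [0.238, 0.496, 0.245] pointing down, gripper open.
Joint ranges: [-179.16, 179.16], [-48.56, 103.87], [-65.8, 70.77], [-126.05, 130.52], [-82.76, 87.17], [-180, 180]. Speed limits (degrees/s): [127.2, 127.2, 147.25, 180, 180, 180].

## Interface

Orientations are given as [roll, pitch, yaw] about the fixed x, y, z axes, in that order (R = Rz(yaw) Ry(pitch) Rx(roll)).
In Python, from workcell import bot, camera, get_calibration, ticket gives the robot as it stands. The module is installed in compiled form; this text tells all that it offers.
- The arm moves only by the tool send_rows, never from a script. Its arguments are lists of equal length, an entry for each row: "linear": the shift along the tool's x, y, z in m, a list of three; "twist": the turn, a rotation vector about the tool's x, y, z in units of 10 degrees (1.0 is 10 degrees), a list of three; "gripper": the opening in per cent of the stroke, from 0 (shut) to 100 (fully open). In form: {"linear": [[x, y, z], ...], "twist": [[wx, wy, wz], ...], "gripper": [gripper, ...]}. A call has 1 to 8 rows; each row shifts and turns the commanded pose from where the row before left it, along the tool's axes as they then stand; what a row does not reach is not made up. A row lasts 1/8 s, in which the tool goes at most 62.5 mm and 10.7 degrees, less where a joint would pass 70% of its speed; a pose out of reach is approached as far as the arm can. A call with a gripper value outside its range is refused whole. The fingers move at their own pace and stop on an object; "grip_force" is the grip in N (left out, the last holds). Time passes only in rows, so rows that do not move let the fingers close. It gives the time, the measured TCP pose, the force, the opening and the grip force at its end, in the units of the state.
- bot.get_obs(): the state, without advancing time (a new reading comes with each control period).
- camera(name): name is "scene" or "top"; returns the picture (400x640x3 uint8, red, green, blue); there is no depth.
- get_calibration(name): a dict with "fx", "fy", "cx", "cy" (pixels), "origin" and "orientation" of the camera in the world. Camera axes: x right, y down, z forward; pixel columns grow to the right and rows downward; lengths in m; the calibration is good to about 2 mm. A picture is of the moment at which its call begins. get_calibration takes no time and is no camera call.
- ticket.job_done(): hands the job in; it is judged then, once.
The state is a dict: "time": time; "q": joint angles; "qd": joint speeds; "joint_efforts": joint torques, N m; "ee_pos": TCP position; "tcp_rot": TCP orientation; "wrist_force": force on the tool from outside, world axes, zero at the start; "torque": the same for the moment, N m; "opening": finger opening in m; "grasp_force": force on a finger pad.
Only numpy, scipy, OpenCV 4.12 (cv2) and the standard library are available. Lean on these libraries where they do the work, as an engineer would, in place of code of your own. Each camera call takes 0.05 s, during which the arm holds its last target. There are 200 camera calls.

## Working session

There is one attempt and no reset: what is moved stays moved. The work goes in short steps, Python scripts to look and compute and a tool call to move; the robot and the scene stay as the last step left them, time stands still between calls to the robot, and variables do not carry over. Pictures are saved under pics/ and viewed, at most 10 in all, crops included, and the job is handed in when it is done.

Besides the shell and the picture viewer there is one more tool, called after "Request:" by a JSON object that holds its "fn" and its "kwargs", one argument or row to a line. send_rows: Moves the arm, as the interface text tells. Its arguments: {"type":"object","properties":{"linear":{"type":"array"},"twist":{"type":"array"},"gripper":{"type":"array"},"grip_force":{"type":"number"}},"required":["linear","twist","gripper"]}

```bash
mkdir -p pics; python3 - <<'E'
from workcell import bot,camera,get_calibration
import cv2
for n in("scene","top"):
    im=camera(n);cv2.imwrite(f"pics/{n}0.png",im[:,:,::-1]);print(n,get_calibration(n))
print(bot.get_obs())
E
```

```text
scene {'fx': 498.4358773571135, 'fy': 498.4358773571135, 'cx': 322.3297061826406, 'cy': 201.57237475403272, 'origin': array([ 1.17307035, -0.34829641,  1.0042419 ]), 'orientation': array([-143.90760211,    0.58340386,   69.20747371])}
top {'fx': 458.1373789181991, 'fy': 458.1373789181991, 'cx': 321.5669179990992, 'cy': 192.13391296961902, 'origin': array([ 0.40600282, -0.12011058,  1.06987692]), 'orientation': array([-173.42506284,    0.63197561,  -90.93226845])}
{'time': 0.1, 'q': array([ 6.43433521e+01,  5.00823213e+00,  1.00406105e+01,  9.50982133e+01,
       -1.90337856e-03,  9.00010849e+01]), 'qd': array([ 0.0434859 ,  0.00066126,  0.10821901,  0.00731776, -0.00624345,
        0.08328455]), 'joint_efforts': array([ 1.12088572e-03, -5.21561444e+01,  4.65653443e+01,  1.59503007e-02,
        7.52128949e-05,  1.27217720e-05]), 'ee_pos': array([0.23807221, 0.49561608, 0.2446657 ]), 'tcp_rot': array([-1.79934165e+02,  1.90462389e-03,  1.54342269e+02]), 'wrist_force': array([-0.83310777,  0.11395276, -0.82910547]), 'torque': array([ 0.02575755, -0.01628761, -0.00980741]), 'grasp_force': 0.0, 'opening': 0.08545498810973573}
```

View pics/scene0.png

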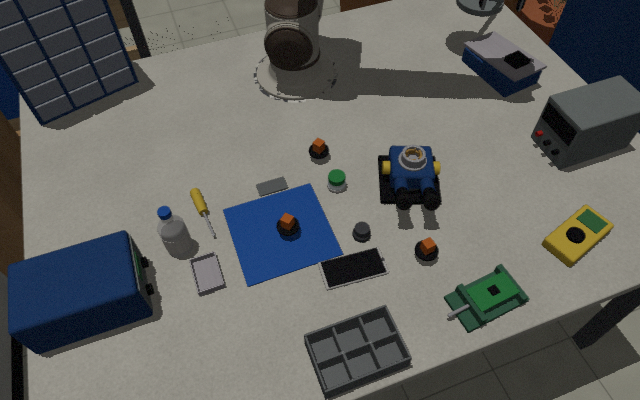

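View pics/top0.png

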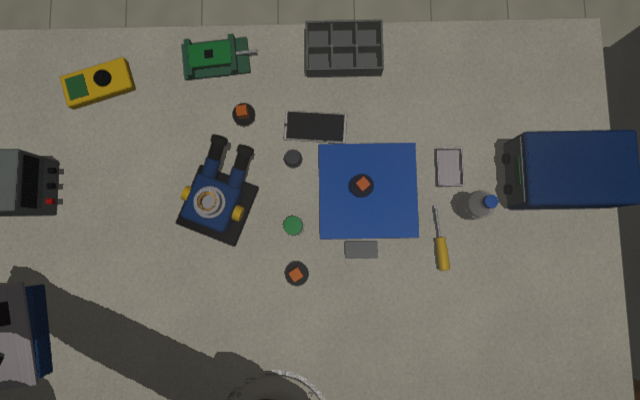

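Plug look-alikes in the top picture: (362,185) on the blue mat, (244,114) and (297,273). Image right is the robot's right, so (362,185), on the mat, is the one. I'll confirm that with numbers and a crop.

```bash
cat >h.py <<'E'
import numpy as np,cv2
from scipy.spatial.transform import Rotation as R
from workcell import bot,camera,get_calibration
def cal(n):
    c=get_calibration(n);return c,R.from_euler('xyz',c['orientation'],degrees=True).as_matrix()
def ray(n,px,z):
    c,M=cal(n);px=np.atleast_2d(px).astype(float)
    d=np.c_[(px[:,0]-c['cx'])/c['fx'],(px[:,1]-c['cy'])/c['fy'],np.ones(len(px))]@M.T
    o=np.array(c['origin']);return (o+d*((z-o[2])/d[:,2])[:,None])[:,:2]
def proj(n,P):
    c,M=cal(n);p=(np.atleast_2d(P)-c['origin'])@M
    return np.c_[p[:,0]/p[:,2]*c['fx']+c['cx'],p[:,1]/p[:,2]*c['fy']+c['cy']]
E
python3 - <<'E'
from h import *
for n,l in(("top",[(362,185),(244,114),(297,273)]),("scene",[(288,220),(427,244),(319,146)])):
    print(n,ray(n,l,.06).round(3).tolist())
a=cv2.imread("pics/top0.png");b=cv2.imread("pics/scene0.png")
f=lambda i,x,y,s,w:cv2.resize(i[y-s:y+s,x-s:x+s],(w,w),interpolation=cv2.INTER_CUBIC)
cv2.imwrite("pics/crop1.png",np.vstack([np.hstack([f(a,362,185,25,300),f(a,210,202,35,300)]),np.hstack([f(b,288,225,25,300),f(b,412,160,35,300)])]))
for n,i,box in(("top",a,(340,165,385,205)),("scene",b,(270,205,305,240))):
    x0,y0,x1,y1=box;c=i[y0:y1,x0:x1].astype(int)
    m=((c[...,2]>110)&(c[...,2]>1.8*c[...,0])&(c[...,2]>1.4*c[...,1])).astype(np.uint8)
    p=np.argwhere(m)[:,::-1]+[x0,y0]
    print(n,len(p),p.mean(0),cv2.minAreaRect(ray(n,p,.062).astype(np.float32)))
E
```

```text
top [[0.537, -0.201], [0.704, 0.062], [0.346, -0.055]]
scene [[0.546, -0.205], [0.718, 0.061], [0.359, -0.059]]
top 106 [362.70754717 183.49056604] ((0.5400473475456238, -0.2024850994348526), (0.022486135363578796, 0.02287670597434044), 38.15187454223633)
scene 81 [286.56790123 217.74074074] ((0.5403292179107666, -0.2056446224451065), (0.02229122444987297, 0.022066935896873474), 39.33601379394531)
```

View pics/crop1.png

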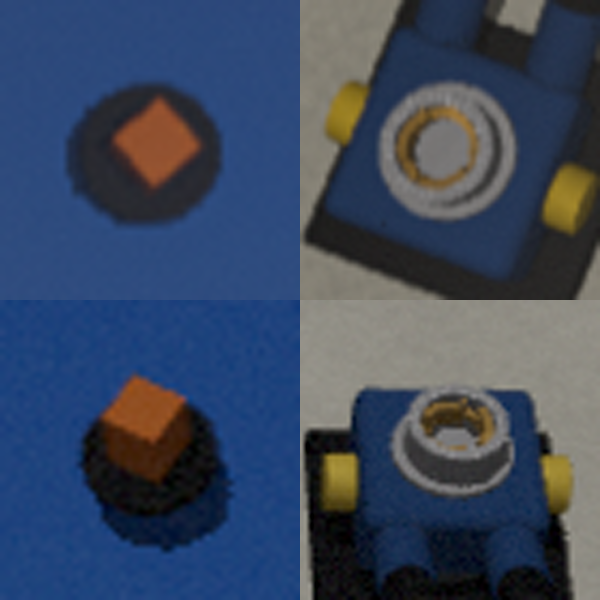

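The crop confirms the plug: orange square head and black flange on the mat, centred near (0.540, -0.204), yaw about 39° mod 90. The port rim is near top px (209,202). I'll move over the plug now.

Request:
{"fn": "send_rows", "kwargs": {
  "linear": [
    [-0.036, -0.031, 0],
    [-0.036, -0.031, 0],
    [-0.036, -0.031, 0],
    [-0.036, -0.031, 0],
    [-0.036, -0.031, 0],
    [-0.036, -0.031, 0],
    [-0.036, -0.031, 0],
    [-0.036, -0.031, 0]
  ],
  "twist": [
    [0, 0, 0],
    [0, 0, 0],
    [0, 0, 0],
    [0, 0, 0],
    [0, 0, 0],
    [0, 0, 0],
    [0, 0, 0],
    [0, 0, 0]
  ],
  "gripper": [100, 100, 100, 100, 100, 100, 100, 100],
  "grip_force": 30
}}

```text
time: 1.1
ee_pos: [0.3906, 0.146, 0.2451]
tcp_rot: [-180.0, -0.0, 154.4]
wrist_force: [0.5, 1.4, 0.1]
opening: 0.0848
grasp_force: 0.0
```

Request:
{"fn": "send_rows", "kwargs": {
  "linear": [
    [-0.036, -0.031, 0],
    [-0.036, -0.031, 0],
    [-0.036, -0.031, 0],
    [-0.036, -0.031, 0],
    [-0.036, -0.031, 0],
    [-0.036, -0.031, 0],
    [-0.036, -0.031, 0],
    [-0.036, -0.031, 0]
  ],
  "twist": [
    [0, 0, 0],
    [0, 0, 0],
    [0, 0, 0],
    [0, 0, 0],
    [0, 0, 0],
    [0, 0, 0],
    [0, 0, 0],
    [0, 0, 0]
  ],
  "gripper": [100, 100, 100, 100, 100, 100, 100, 100]
}}

```text
time: 2.1
ee_pos: [0.5429, -0.2023, 0.2449]
tcp_rot: [180.0, -0.0, 154.3]
wrist_force: [0.6, 0.5, 0.0]
opening: 0.0856
grasp_force: 0.0
```

```bash
python3 - <<'E'
from h import *
o=bot.get_obs();print({k:np.round(o[k],3) for k in('time','q','ee_pos','tcp_rot','wrist_force','torque')})
a=cv2.imread("pics/top0.png");b=cv2.imread("pics/scene0.png")
g=ray("scene",[(413.6,153.2)],.106)[0];h=ray("top",[(209.5,202.5)],.106)[0];print(g,h)
t=np.linspace(0,2*np.pi,80)
def draw(n,i,x,y,s,c):
    k=400/(2*s);I=cv2.resize(i[y-s:y+s,x-s:x+s],(400,400),interpolation=cv2.INTER_CUBIC)
    for r,z,col in((.028,.106,(0,255,0)),(.021,.106,(255,255,0)),(.028,.08,(0,0,255))):
        p=proj(n,np.c_[c[0]+r*np.cos(t),c[1]+r*np.sin(t),0*t+z])
        cv2.polylines(I,[((p-[x-s,y-s]+.5)*k).astype(int)],True,col,1)
    return I
# joint refine: bright rim pixels
c=(g+h)/2
cv2.imwrite("pics/port.png",np.hstack([draw("top",a,210,202,22,c),draw("scene",b,413,158,22,c)]))
E
```

```text
{'time': np.float64(2.1), 'q': array([-2.0434e+01,  9.1180e+00,  1.4589e+01,  9.5501e+01,  4.0000e-03,
        5.2300e+00]), 'ee_pos': array([ 0.543, -0.202,  0.245]), 'tcp_rot': array([ 1.79999e+02, -3.00000e-02,  1.54336e+02]), 'wrist_force': array([0.633, 0.548, 0.036]), 'torque': array([ 0.011, -0.014, -0.048])}
[0.50271886 0.13021073] [0.49932944 0.12642917]
```

View pics/port.png

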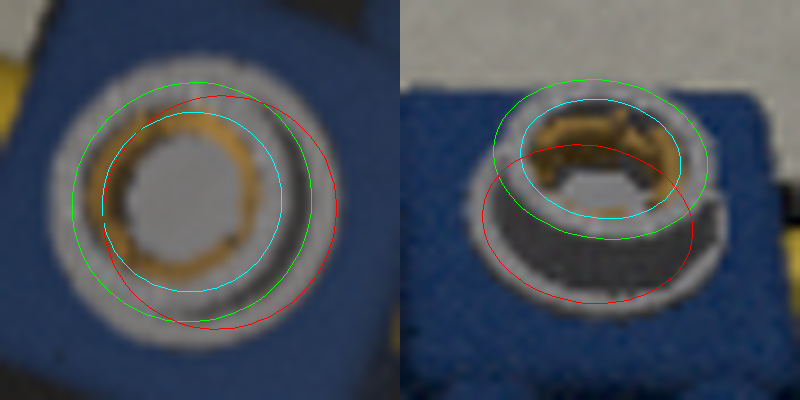

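Overlay: the true rim sits about 2 px left of my circles in the top view, so the port's y is a few mm larger than I had. I'll refine that numerically. Now I descend on the plug, turning 25.8° clockwise.

Request:
{"fn": "send_rows", "kwargs": {
  "linear": [
    [0.002, -0.0027, 0.03],
    [0, 0, 0.03],
    [0, 0, 0.03],
    [0, 0, 0.035],
    [0, 0, 0.035],
    [0, 0, 0.025],
    [0, 0, 0.01],
    [0, 0, 0]
  ],
  "twist": [
    [0, 0, 0],
    [0, 0, 0.86],
    [0, 0, 0.86],
    [0, 0, 0.86],
    [0, 0, 0],
    [0, 0, 0],
    [0, 0, 0],
    [0, 0, 0]
  ],
  "gripper": [100, 100, 100, 100, 100, 80, 60, 50]
}}

```text
time: 3.1
ee_pos: [0.5394, -0.2022, 0.05]
tcp_rot: [-180.0, -0.0, 128.5]
wrist_force: [-0.4, 0.0, 0.5]
opening: 0.043
grasp_force: 0.0
```

```bash
python3 - <<'E'
from h import *
from scipy.optimize import differential_evolution as de
o=bot.get_obs();print({k:np.round(o[k],4) for k in('time','ee_pos','tcp_rot','wrist_force','opening')})
t=np.linspace(0,2*np.pi,72)
rr,tt=np.meshgrid(np.linspace(.0225,.0268,5),t)
for n in("top","scene"):
    im=cv2.imread(f"pics/{n}0.png").astype(np.float32)
    def f(c):
        p=proj(n,np.c_[c[0]+(rr*np.cos(tt)).ravel(),c[1]+(rr*np.sin(tt)).ravel(),np.full(rr.size,.106)]).astype(np.float32)
        v=cv2.remap(im,p[None,:,0],p[None,:,1],cv2.INTER_LINEAR)[0]
        return v.std(0).sum()
    r=de(f,[(.485,.52),(.11,.15)],seed=0);print(n,r.x.round(4),r.fun,proj(n,[[*r.x,.106]]))
E
```

```text
{'time': np.float64(3.1), 'ee_pos': array([ 0.5394, -0.2022,  0.05  ]), 'tcp_rot': array([-1.799733e+02, -4.680000e-02,  1.285417e+02]), 'wrist_force': array([-0.4255,  0.0401,  0.4626]), 'opening': np.float64(0.043)}
top [0.5034 0.1334] 16.127992630004883 [[206.22628461 200.64352594]]
scene [0.5012 0.1304] 21.346614837646484 [[413.39306475 152.74516365]]
```

Request:
{"fn": "send_rows", "kwargs": {
  "linear": [
    [-0.001, 0, 0],
    [0, 0, 0],
    [0, 0, 0],
    [0, 0, 0],
    [0, 0, 0],
    [0, 0, 0]
  ],
  "twist": [
    [0, 0, 0],
    [0, 0, 0],
    [0, 0, 0],
    [0, 0, 0],
    [0, 0, 0],
    [0, 0, 0]
  ],
  "gripper": [45, 30, 20, 15, 15, 15],
  "grip_force": 35
}}

```text
time: 3.85
ee_pos: [0.5407, -0.2033, 0.0514]
tcp_rot: [180.0, 0.1, 128.5]
wrist_force: [-0.4, -0.4, 5.7]
opening: 0.0236
grasp_force: 34.6
```

Request:
{"fn": "send_rows", "kwargs": {
  "linear": [
    [0, 0, -0.01],
    [0, 0, -0.03],
    [0, 0, -0.05],
    [0, 0, -0.05],
    [0, 0, -0.03],
    [0, 0, 0]
  ],
  "twist": [
    [0, 0, 0],
    [0, 0, 0],
    [0, 0, 0],
    [0, 0, 0],
    [0, 0, 0],
    [0, 0, 0]
  ],
  "gripper": [15, 15, 15, 15, 15, 15]
}}

```text
time: 4.6
ee_pos: [0.5411, -0.2034, 0.2231]
tcp_rot: [179.9, 0.2, 128.5]
wrist_force: [0.1, -0.0, -2.7]
opening: 0.0235
grasp_force: 34.7
```

Request:
{"fn": "send_rows", "kwargs": {
  "linear": [
    [0.02, 0.0124, 0],
    [0.041, 0.0255, 0],
    [0.046, 0.0287, 0],
    [0.046, 0.0287, 0],
    [0.046, 0.0287, 0],
    [0.046, 0.0287, 0],
    [0.0284, 0.0177, 0],
    [0.013, 0.008, 0]
  ],
  "twist": [
    [0, 0, 0],
    [0, 0, 0],
    [0, 0, 0],
    [0, 0, 0],
    [0, 0, 0],
    [0, 0, 0],
    [0, 0, 0],
    [0, 0, 0]
  ],
  "gripper": [15, 15, 15, 15, 15, 15, 15, 15]
}}

```text
time: 5.6
ee_pos: [0.4999, 0.1342, 0.2188]
tcp_rot: [-179.9, -0.1, 128.7]
wrist_force: [0.1, -0.5, -1.4]
opening: 0.0233
grasp_force: 34.6
```

Request:
{"fn": "send_rows", "kwargs": {
  "linear": [
    [0, 0, 0.01],
    [0, 0, 0.02],
    [0, 0, 0.01],
    [0, 0, 0]
  ],
  "twist": [
    [0, 0, 0],
    [0, 0, 0],
    [0, 0, 0],
    [0, 0, 0]
  ],
  "gripper": [15, 15, 15, 15]
}}

```text
time: 6.1
ee_pos: [0.5009, 0.1312, 0.1792]
tcp_rot: [-179.9, -0.0, 128.5]
wrist_force: [0.4, -0.1, -1.6]
opening: 0.0237
grasp_force: 34.6
```

```bash
python3 - <<'E'
from h import *
o=bot.get_obs();print({k:np.round(o[k],4) for k in('time','q','ee_pos','tcp_rot','wrist_force','torque','opening')})
a=camera("top");b=camera("scene");cv2.imwrite("pics/top2.png",a[...,::-1]);cv2.imwrite("pics/scene2.png",b[...,::-1])
p=o['ee_pos'];t=np.linspace(0,2*np.pi,80)
def draw(n,i,x,y,s):
    k=400/(2*s);I=np.ascontiguousarray(cv2.resize(i[y-s:y+s,x-s:x+s,::-1],(400,400),interpolation=cv2.INTER_CUBIC))
    for r,z in((.027,-.047+.0217),(.027,-.047+.028),(.0138,-.047)):
        q=proj(n,np.c_[p[0]+r*np.cos(t),p[1]+r*np.sin(t),0*t+p[2]+z])
        cv2.polylines(I,[((q-[x-s,y-s]+.5)*k).astype(int)],True,(0,255,0),1)
    return I
u=proj("scene",[p-[0,0,.02]])[0].astype(int);v=proj("top",[p-[0,0,.02]])[0].astype(int)
cv2.imwrite("pics/held.png",np.hstack([draw("top",a,*v,30),draw("scene",b,*u,30)]));print(u,v)
E
```

```text
{'time': np.float64(6.1), 'q': array([ 1.46826e+01, -1.73900e-01, -2.56560e+00,  8.77150e+01,
       -6.10000e-03,  6.62032e+01]), 'ee_pos': array([0.5009, 0.1312, 0.1792]), 'tcp_rot': array([-1.798998e+02, -3.750000e-02,  1.284793e+02]), 'wrist_force': array([ 0.3686, -0.0655, -1.565 ]), 'torque': array([ 0.0203, -0.0558, -0.0069]), 'opening': np.float64(0.0237)}
[416 137] [200 199]
```

View pics/held.png

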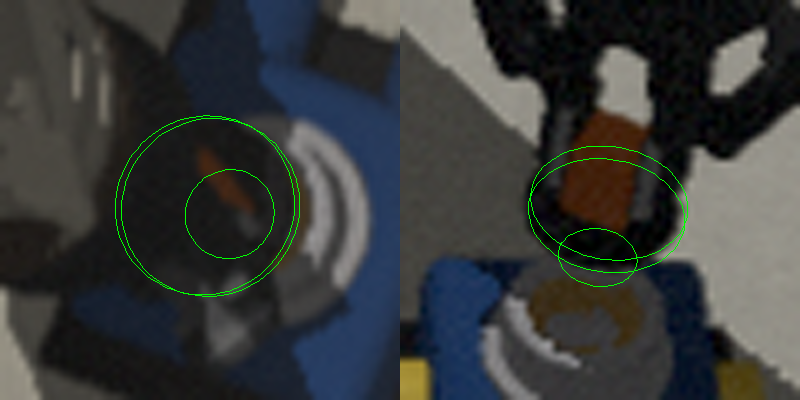

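The scene view shows the flange within about 1 mm of my overlay, so the plug is upright and well centred in the jaws. I'll lower it gently.

Request:
{"fn": "send_rows", "kwargs": {
  "linear": [
    [0, 0.001, 0.01],
    [0, 0, 0.01],
    [0, 0, 0.005],
    [0, 0, 0.003],
    [0, 0, 0]
  ],
  "twist": [
    [0, 0, 0],
    [0, 0, 0],
    [0, 0, 0],
    [0, 0, 0],
    [0, 0, 0]
  ],
  "gripper": [15, 15, 15, 15, 15]
}}

```text
time: 6.82
ee_pos: [0.502, 0.1327, 0.1522]
tcp_rot: [-180.0, -0.0, 128.5]
wrist_force: [0.1, -0.4, -1.5]
opening: 0.0235
grasp_force: 34.6
```

Request:
{"fn": "send_rows", "kwargs": {
  "linear": [
    [0, 0, 0.001],
    [0, 0, 0.001],
    [0, 0, 0.001],
    [0, 0, 0]
  ],
  "twist": [
    [0, 0, 0],
    [0, 0, 0],
    [0, 0, 0],
    [0, 0, 0]
  ],
  "gripper": [15, 15, 15, 15]
}}

```text
time: 7.32
ee_pos: [0.5021, 0.1327, 0.1492]
tcp_rot: [-180.0, -0.0, 128.5]
wrist_force: [0.0, 0.1, -1.8]
opening: 0.0231
grasp_force: 34.6
```

Request:
{"fn": "send_rows", "kwargs": {
  "linear": [
    [0, 0, 0.001],
    [0, 0, 0.001],
    [0, 0, 0.001],
    [0, 0, 0]
  ],
  "twist": [
    [0, 0, 0],
    [0, 0, 0],
    [0, 0, 0],
    [0, 0, 0]
  ],
  "gripper": [15, 15, 15, 15]
}}

```text
time: 7.82
ee_pos: [0.502, 0.1327, 0.1462]
tcp_rot: [-180.0, -0.0, 128.5]
wrist_force: [0.2, -1.1, -1.3]
opening: 0.0235
grasp_force: 34.6
```

Request:
{"fn": "send_rows", "kwargs": {
  "linear": [
    [0, 0, 0.001],
    [0, 0, 0.001],
    [0, 0, 0]
  ],
  "twist": [
    [0, 0, 0],
    [0, 0, 0],
    [0, 0, 0]
  ],
  "gripper": [15, 15, 15]
}}

```text
time: 8.2
ee_pos: [0.502, 0.1327, 0.1442]
tcp_rot: [-180.0, -0.0, 128.5]
wrist_force: [-1.5, 0.7, -1.9]
opening: 0.0233
grasp_force: 34.6
```

Request:
{"fn": "send_rows", "kwargs": {
  "linear": [
    [0, 0, 0.001],
    [0, 0, 0.001],
    [0, 0, 0]
  ],
  "twist": [
    [0, 0, 0],
    [0, 0, 0],
    [0, 0, 0]
  ],
  "gripper": [15, 15, 15]
}}

```text
time: 8.57
ee_pos: [0.5021, 0.1327, 0.1422]
tcp_rot: [-180.0, -0.0, 128.5]
wrist_force: [0.4, -0.6, -1.2]
opening: 0.0236
grasp_force: 34.6
```

Request:
{"fn": "send_rows", "kwargs": {
  "linear": [
    [0, 0, 0.001],
    [0, 0, 0.001],
    [0, 0, 0]
  ],
  "twist": [
    [0, 0, 0],
    [0, 0, 0],
    [0, 0, 0]
  ],
  "gripper": [15, 15, 15]
}}

```text
time: 8.95
ee_pos: [0.5022, 0.1327, 0.1407]
tcp_rot: [180.0, 0.0, 128.5]
wrist_force: [-1.2, -0.7, 2.9]
opening: 0.0233
grasp_force: 35.1
```

Contact at 4.5 N with the face 9 mm above the rim, so the lugs are on the lips. I'll turn it anticlockwise in small steps.

Request:
{"fn": "send_rows", "kwargs": {
  "linear": [
    [0, 0, 0],
    [0, 0, 0],
    [0, 0, 0]
  ],
  "twist": [
    [0, 0, -0.4],
    [0, 0, -0.4],
    [0, 0, 0]
  ],
  "gripper": [15, 15, 15]
}}

```text
time: 9.32
ee_pos: [0.5028, 0.1326, 0.141]
tcp_rot: [179.9, 0.1, 136.5]
wrist_force: [2.6, -2.2, 5.0]
opening: 0.0231
grasp_force: 35.5
```

```bash
python3 - <<'E'
from workcell import bot
o=bot.get_obs();print(o['ee_pos'].round(4),o['tcp_rot'].round(2),o['wrist_force'].round(2),o['torque'].round(3),o['time'])
E
```

```text
[0.5028 0.1326 0.141 ] [1.7992e+02 9.0000e-02 1.3650e+02] [ 2.56 -2.16  4.98] [-0.363 -0.528  0.034] 9.325
```

Request:
{"fn": "send_rows", "kwargs": {
  "linear": [
    [0, 0, -0.0004],
    [0, 0, -0.0003],
    [0, 0, -0.0002],
    [0, 0, 0]
  ],
  "twist": [
    [0, 0, -0.4],
    [0, 0, -0.4],
    [0, 0, -0.4],
    [0, 0, 0]
  ],
  "gripper": [15, 15, 15, 15]
}}

```text
time: 9.82
ee_pos: [0.5028, 0.1327, 0.142]
tcp_rot: [179.9, 0.1, 148.5]
wrist_force: [1.6, -2.0, 6.3]
opening: 0.0233
grasp_force: 35.6
```

Request:
{"fn": "send_rows", "kwargs": {
  "linear": [
    [0, 0, -0.0006],
    [0, 0, -0.0004],
    [0, 0, -0.0004],
    [0, 0, 0]
  ],
  "twist": [
    [0, 0, -0.4],
    [0, 0, -0.4],
    [0, 0, -0.4],
    [0, 0, 0]
  ],
  "gripper": [15, 15, 15, 15]
}}

```text
time: 10.32
ee_pos: [0.5025, 0.1327, 0.1429]
tcp_rot: [180.0, 0.1, 160.4]
wrist_force: [2.4, -0.0, 4.0]
opening: 0.0233
grasp_force: 35.3
```

Request:
{"fn": "send_rows", "kwargs": {
  "linear": [
    [0, 0, -0.0003],
    [0, 0, -0.0003],
    [0, 0, -0.0003],
    [0, 0, 0]
  ],
  "twist": [
    [0, 0, -0.4],
    [0, 0, -0.4],
    [0, 0, -0.4],
    [0, 0, 0]
  ],
  "gripper": [15, 15, 15, 15]
}}

```text
time: 10.82
ee_pos: [0.5024, 0.1327, 0.1438]
tcp_rot: [180.0, 0.1, 172.4]
wrist_force: [2.4, -0.7, 4.4]
opening: 0.0234
grasp_force: 35.3
```

Request:
{"fn": "send_rows", "kwargs": {
  "linear": [
    [0, 0, -0.0004],
    [0, 0, -0.0003],
    [0, 0, -0.0003],
    [0, 0, 0]
  ],
  "twist": [
    [0, 0, -0.4],
    [0, 0, -0.4],
    [0, 0, -0.4],
    [0, 0, 0]
  ],
  "gripper": [15, 15, 15, 15]
}}

```text
time: 11.32
ee_pos: [0.5023, 0.1328, 0.1447]
tcp_rot: [180.0, 0.0, -175.6]
wrist_force: [2.8, -1.4, 4.7]
opening: 0.0233
grasp_force: 35.4
```

Request:
{"fn": "send_rows", "kwargs": {
  "linear": [
    [0, 0, -0.0004],
    [0, 0, -0.0003],
    [0, 0, 0]
  ],
  "twist": [
    [0, 0, -0.4],
    [0, 0, -0.4],
    [0, 0, 0]
  ],
  "gripper": [15, 15, 15]
}}

```text
time: 11.7
ee_pos: [0.5022, 0.1328, 0.1453]
tcp_rot: [180.0, 0.0, -167.6]
wrist_force: [2.3, -0.4, 5.1]
opening: 0.0232
grasp_force: 35.4
```

Request:
{"fn": "send_rows", "kwargs": {
  "linear": [
    [0, 0, -0.0004],
    [0, 0, -0.0003],
    [0, 0, 0]
  ],
  "twist": [
    [0, 0, -0.4],
    [0, 0, -0.4],
    [0, 0, 0]
  ],
  "gripper": [15, 15, 15]
}}

```text
time: 12.08
ee_pos: [0.5019, 0.1328, 0.1457]
tcp_rot: [180.0, -0.0, -159.6]
wrist_force: [1.6, -0.1, 1.9]
opening: 0.0232
grasp_force: 35.2
```

Request:
{"fn": "send_rows", "kwargs": {
  "linear": [
    [0, 0, 0],
    [0, 0, 0],
    [0, 0, 0]
  ],
  "twist": [
    [0, 0, -0.4],
    [0, 0, -0.4],
    [0, 0, 0]
  ],
  "gripper": [15, 15, 15]
}}

```text
time: 12.45
ee_pos: [0.5015, 0.1328, 0.1453]
tcp_rot: [180.0, -0.1, -151.6]
wrist_force: [0.1, 0.9, -0.5]
opening: 0.0235
grasp_force: 34.9
```

Support has gone and the lug is over the gap. I'll turn a little more and lower.

Request:
{"fn": "send_rows", "kwargs": {
  "linear": [
    [0, 0, 0],
    [0, 0, 0.001],
    [0, 0, 0.001],
    [0, 0, 0]
  ],
  "twist": [
    [0, 0, -0.4],
    [0, 0, -0.2],
    [0, 0, 0],
    [0, 0, 0]
  ],
  "gripper": [15, 15, 15, 15]
}}

```text
time: 12.95
ee_pos: [0.5019, 0.1327, 0.1435]
tcp_rot: [180.0, -0.0, -145.6]
wrist_force: [-1.5, 0.8, -1.7]
opening: 0.0235
grasp_force: 34.6
```

Request:
{"fn": "send_rows", "kwargs": {
  "linear": [
    [0, 0, 0.001],
    [0, 0, 0.001],
    [0, 0, 0.001],
    [0, 0, 0]
  ],
  "twist": [
    [0, 0, 0],
    [0, 0, 0],
    [0, 0, 0],
    [0, 0, 0]
  ],
  "gripper": [15, 15, 15, 15]
}}

```text
time: 13.45
ee_pos: [0.5021, 0.1327, 0.1408]
tcp_rot: [-180.0, -0.0, -145.5]
wrist_force: [-0.1, 0.1, -1.2]
opening: 0.0234
grasp_force: 34.6
```

Request:
{"fn": "send_rows", "kwargs": {
  "linear": [
    [0, 0, 0.001],
    [0, 0, 0.001],
    [0, 0, 0]
  ],
  "twist": [
    [0, 0, 0],
    [0, 0, 0],
    [0, 0, 0]
  ],
  "gripper": [15, 15, 15]
}}

```text
time: 13.82
ee_pos: [0.502, 0.1327, 0.1388]
tcp_rot: [180.0, -0.0, -145.5]
wrist_force: [-0.1, -0.8, -1.0]
opening: 0.0233
grasp_force: 34.6
```

Request:
{"fn": "send_rows", "kwargs": {
  "linear": [
    [0, 0, 0.001],
    [0, 0, 0]
  ],
  "twist": [
    [0, 0, 0],
    [0, 0, 0]
  ],
  "gripper": [15, 15]
}}

```text
time: 14.08
ee_pos: [0.5021, 0.1327, 0.1378]
tcp_rot: [180.0, -0.0, -145.5]
wrist_force: [1.8, 0.5, -1.9]
opening: 0.0237
grasp_force: 34.7
```

Request:
{"fn": "send_rows", "kwargs": {
  "linear": [
    [0, 0, 0.001],
    [0, 0, 0]
  ],
  "twist": [
    [0, 0, 0],
    [0, 0, 0]
  ],
  "gripper": [15, 15]
}}

```text
time: 14.32
ee_pos: [0.5022, 0.1327, 0.1375]
tcp_rot: [-180.0, 0.0, -145.5]
wrist_force: [-1.8, -1.0, 4.1]
opening: 0.0231
grasp_force: 35.3
```

The plug has dropped into the start: face 5.8 mm above the rim, resting on a floor. Now clockwise, following it down.

Request:
{"fn": "send_rows", "kwargs": {
  "linear": [
    [0, 0, 0],
    [0, 0, 0.0002],
    [0, 0, 0]
  ],
  "twist": [
    [0, 0, 0.4],
    [0, 0, 0.4],
    [0, 0, 0]
  ],
  "gripper": [15, 15, 15]
}}

```text
time: 14.7
ee_pos: [0.5023, 0.1329, 0.137]
tcp_rot: [180.0, 0.0, -153.4]
wrist_force: [0.6, 0.5, 3.5]
opening: 0.0231
grasp_force: 35.1
```

```bash
python3 - <<'E'
from workcell import bot
o=bot.get_obs();print(o['ee_pos'].round(4),o['tcp_rot'].round(2),o['wrist_force'].round(2),o['torque'].round(3),o['time'])
E
```

```text
[0.5023 0.1329 0.137 ] [ 1.7999e+02  5.0000e-02 -1.5342e+02] [0.58 0.49 3.51] [ 0.168 -0.056  0.022] 14.7
```

Request:
{"fn": "send_rows", "kwargs": {
  "linear": [
    [0, 0, 0.0003],
    [0, 0, 0.0003],
    [0, 0, 0.0003],
    [0, 0, 0]
  ],
  "twist": [
    [0, 0, 0.4],
    [0, 0, 0.4],
    [0, 0, 0.4],
    [0, 0, 0]
  ],
  "gripper": [15, 15, 15, 15]
}}

```text
time: 15.2
ee_pos: [0.5023, 0.1329, 0.136]
tcp_rot: [180.0, 0.0, -165.3]
wrist_force: [0.9, 0.4, 3.2]
opening: 0.0234
grasp_force: 35.1
```

Request:
{"fn": "send_rows", "kwargs": {
  "linear": [
    [0, 0, 0.0003],
    [0, 0, 0.0003],
    [0, 0, 0.0003],
    [0, 0, 0]
  ],
  "twist": [
    [0, 0, 0.4],
    [0, 0, 0.4],
    [0, 0, 0.4],
    [0, 0, 0]
  ],
  "gripper": [15, 15, 15, 15]
}}

```text
time: 15.7
ee_pos: [0.5021, 0.1327, 0.1352]
tcp_rot: [180.0, 0.0, -177.3]
wrist_force: [-1.8, -0.4, 4.7]
opening: 0.0233
grasp_force: 35.5
```

```bash
python3 - <<'E'
from workcell import bot
o=bot.get_obs();print(o['ee_pos'].round(4),o['tcp_rot'].round(2),o['wrist_force'].round(2),o['torque'].round(3),o['time'])
E
```

```text
[0.5021 0.1327 0.1352] [ 1.8000e+02  1.0000e-02 -1.7731e+02] [-1.76 -0.42  4.67] [0.016 0.365 0.06 ] 15.7
```

Request:
{"fn": "send_rows", "kwargs": {
  "linear": [
    [0, 0, 0.0002],
    [0, 0, 0.0003],
    [0, 0, 0.0003],
    [0, 0, 0]
  ],
  "twist": [
    [0, 0, 0.4],
    [0, 0, 0.4],
    [0, 0, 0.4],
    [0, 0, 0]
  ],
  "gripper": [15, 15, 15, 15]
}}

```text
time: 16.2
ee_pos: [0.5021, 0.1327, 0.1343]
tcp_rot: [180.0, 0.0, 170.7]
wrist_force: [-1.0, -0.2, 4.1]
opening: 0.0234
grasp_force: 35.5
```

Request:
{"fn": "send_rows", "kwargs": {
  "linear": [
    [0, 0, 0.0003],
    [0, 0, 0.0003],
    [0, 0, 0.0003],
    [0, 0, 0]
  ],
  "twist": [
    [0, 0, 0.4],
    [0, 0, 0.4],
    [0, 0, 0.4],
    [0, 0, 0]
  ],
  "gripper": [15, 15, 15, 15]
}}

```text
time: 16.7
ee_pos: [0.5021, 0.1328, 0.1334]
tcp_rot: [180.0, 0.0, 158.7]
wrist_force: [-1.4, 0.3, 3.9]
opening: 0.023
grasp_force: 35.5
```

```bash
python3 - <<'E'
from workcell import bot
o=bot.get_obs();print(o['ee_pos'].round(4),o['tcp_rot'].round(2),o['wrist_force'].round(2),o['torque'].round(3),o['time'])
E
```

```text
[0.5021 0.1328 0.1334] [1.7999e+02 1.0000e-02 1.5871e+02] [-1.44  0.27  3.87] [0.152 0.275 0.037] 16.7
```

Request:
{"fn": "send_rows", "kwargs": {
  "linear": [
    [0, 0, 0.0003],
    [0, 0, 0.0003],
    [0, 0, 0]
  ],
  "twist": [
    [0, 0, 0.4],
    [0, 0, 0.4],
    [0, 0, 0]
  ],
  "gripper": [15, 15, 15]
}}

```text
time: 17.08
ee_pos: [0.5022, 0.1328, 0.1327]
tcp_rot: [180.0, 0.0, 150.7]
wrist_force: [-1.5, 0.5, 5.6]
opening: 0.0237
grasp_force: 35.5
```

```bash
cat >s.py <<'E'
from workcell import bot
o=bot.get_obs();print(o['ee_pos'].round(4),o['tcp_rot'].round(2),o['wrist_force'].round(2),o['torque'].round(3),o['time'])
E
python3 s.py
```

```text
[0.5022 0.1328 0.1327] [1.7998e+02 1.0000e-02 1.5069e+02] [-1.54  0.48  5.63] [0.192 0.271 0.007] 17.075
```

Request:
{"fn": "send_rows", "kwargs": {
  "linear": [
    [0, 0, 0],
    [0, 0, 0.0002],
    [0, 0, 0]
  ],
  "twist": [
    [0, 0, 0.4],
    [0, 0, 0.3],
    [0, 0, 0]
  ],
  "gripper": [15, 15, 15]
}}

```text
time: 17.45
ee_pos: [0.5021, 0.1328, 0.1323]
tcp_rot: [-180.0, -0.0, 143.7]
wrist_force: [-1.0, 0.8, 3.0]
opening: 0.0234
grasp_force: 35.2
```

```bash
python3 s.py
```

```text
[0.5021 0.1328 0.1323] [-1.8000e+02 -1.0000e-02  1.4371e+02] [-0.98  0.83  2.97] [0.253 0.201 0.045] 17.45
```

Request:
{"fn": "send_rows", "kwargs": {
  "linear": [
    [0, 0, 0.0002],
    [0, 0, 0.0001],
    [0, 0, 0]
  ],
  "twist": [
    [0, 0, 0.3],
    [0, 0, 0.2],
    [0, 0, 0]
  ],
  "gripper": [15, 15, 15]
}}

```text
time: 17.82
ee_pos: [0.5022, 0.1327, 0.1319]
tcp_rot: [-180.0, 0.0, 138.6]
wrist_force: [-0.1, 0.5, 1.2]
opening: 0.0232
grasp_force: 35.0
```

```bash
python3 s.py
```

```text
[0.5022 0.1327 0.1319] [-1.8000e+02  1.0000e-02  1.3862e+02] [-0.05  0.54  1.18] [ 0.109 -0.127  0.064] 17.825
```

Request:
{"fn": "send_rows", "kwargs": {
  "linear": [
    [0, 0, 0.0004],
    [0, 0, 0.0001],
    [0, 0, 0]
  ],
  "twist": [
    [0, 0, 0.2],
    [0, 0, 0.2],
    [0, 0, 0]
  ],
  "gripper": [15, 15, 15]
}}

```text
time: 18.2
ee_pos: [0.5025, 0.1327, 0.1318]
tcp_rot: [180.0, 0.0, 134.5]
wrist_force: [2.8, 0.2, 3.1]
opening: 0.0235
grasp_force: 35.7
```

```bash
python3 s.py
```

```text
[0.5025 0.1327 0.1318] [1.7997e+02 5.0000e-02 1.3452e+02] [2.75 0.24 3.13] [-0.102 -0.62   0.365] 18.2
```

Dead stop: 80° turned, height no longer falling (estimated face 0.1 mm), torque 0.37 N m. I'll ease the torque and press off, then let go.

Request:
{"fn": "send_rows", "kwargs": {
  "linear": [
    [0, 0, -0.0003],
    [0, 0, 0]
  ],
  "twist": [
    [0, 0, -0.2],
    [0, 0, 0]
  ],
  "gripper": [15, 15]
}}

```text
time: 18.45
ee_pos: [0.5023, 0.1327, 0.1318]
tcp_rot: [180.0, 0.0, 136.6]
wrist_force: [3.7, -0.5, 1.6]
opening: 0.0233
grasp_force: 35.0
```

```bash
python3 s.py
```

```text
[0.5023 0.1327 0.1318] [1.7999e+02 1.0000e-02 1.3660e+02] [ 3.71 -0.53  1.56] [ 0.019 -0.778  0.114] 18.45
```

Request:
{"fn": "send_rows", "kwargs": {
  "linear": [
    [0, 0, 0],
    [0, 0, 0],
    [0, 0, 0],
    [0, 0, 0]
  ],
  "twist": [
    [0, 0, 0],
    [0, 0, 0],
    [0, 0, 0],
    [0, 0, 0]
  ],
  "gripper": [35, 50, 65, 65]
}}

```text
time: 18.95
ee_pos: [0.502, 0.1327, 0.1318]
tcp_rot: [-180.0, -0.0, 136.5]
wrist_force: [-0.2, -0.4, 0.3]
opening: 0.0558
grasp_force: 0.0
```

Request:
{"fn": "send_rows", "kwargs": {
  "linear": [
    [0, 0, -0.01],
    [0, 0, -0.02],
    [0, 0, -0.04],
    [0, 0, -0.05],
    [-0.05, 0, 0],
    [-0.05, 0, 0],
    [-0.05, 0, 0],
    [0, 0, 0]
  ],
  "twist": [
    [0, 0, 0],
    [0, 0, 0],
    [0, 0, 0],
    [0, 0, 0],
    [0, 0, 0],
    [0, 0, 0],
    [0, 0, 0],
    [0, 0, 0]
  ],
  "gripper": [65, 65, 65, 65, 65, 65, 65, 65]
}}

```text
time: 19.95
ee_pos: [0.6125, 0.0273, 0.2509]
tcp_rot: [-179.9, -0.0, 136.4]
wrist_force: [0.5, 0.2, 0.7]
opening: 0.0557
grasp_force: 0.0
```

```bash
python3 - <<'E'
from h import *
a=camera("top")[...,::-1];b=camera("scene")[...,::-1]
cv2.imwrite("pics/top3.png",a);cv2.imwrite("pics/scene3.png",b)
f=lambda i,x,y,s:cv2.resize(i[y-s:y+s,x-s:x+s],(400,400),interpolation=cv2.INTER_CUBIC)
cv2.imwrite("pics/end.png",np.hstack([f(a,208,200,35),f(b,413,155,30)]))
E
```

```text
(no output)
```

View pics/end.png

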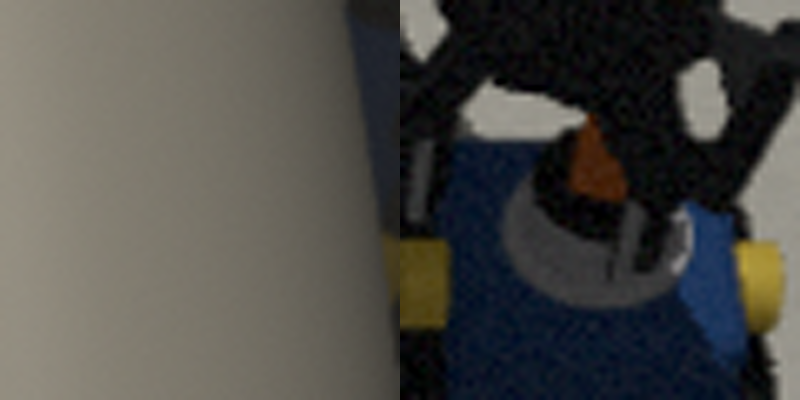

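The arm hides the port in both views (plug flange partly visible at (580,190) in the scene crop). I'll move clear and look again.

Request:
{"fn": "send_rows", "kwargs": {
  "linear": [
    [-0.025, -0.037, 0],
    [-0.025, -0.037, 0],
    [-0.025, -0.037, 0],
    [-0.025, -0.037, 0],
    [-0.025, -0.037, 0],
    [-0.025, -0.037, 0],
    [-0.025, -0.037, 0],
    [0, 0, 0]
  ],
  "twist": [
    [0, 0, 0],
    [0, 0, 0],
    [0, 0, 0],
    [0, 0, 0],
    [0, 0, 0],
    [0, 0, 0],
    [0, 0, 0],
    [0, 0, 0]
  ],
  "gripper": [65, 65, 65, 65, 65, 65, 65, 65]
}}

```text
time: 21.05
ee_pos: [0.559, -0.2802, 0.2525]
tcp_rot: [-180.0, 0.0, 136.4]
wrist_force: [-0.5, 0.0, -0.5]
opening: 0.0555
grasp_force: 0.0
```

```bash
python3 - <<'E'
from h import *
a=np.ascontiguousarray(camera("top")[...,::-1]);b=np.ascontiguousarray(camera("scene")[...,::-1])
t=np.linspace(0,2*np.pi,80)
def f(n,i,x,y,s,c):
    k=400/(2*s);I=cv2.resize(i[y-s:y+s,x-s:x+s],(400,400),interpolation=cv2.INTER_CUBIC);J=I.copy()
    for r,z,col in((.027,.1123,(0,255,0)),(.028,.106,(255,255,0))):
        p=proj(n,np.c_[c[0]+r*np.cos(t),c[1]+r*np.sin(t),0*t+z]);cv2.polylines(J,[((p-[x-s,y-s]+.5)*k).astype(int)],True,col,1)
    p=proj(n,[[*c,.1423]]);cv2.circle(J,tuple(((p[0]-[x-s,y-s]+.5)*k).astype(int)),4,(255,0,255),-1)
    return I,J
A,B=f("top",a,208,200,22,(.5034,.1334)),f("scene",b,413,152,25,(.5012,.1304))
cv2.imwrite("pics/end2.png",cv2.resize(np.vstack([np.hstack(A),np.hstack(B)]),(600,600)))
E
```

```text
(no output)
```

View pics/end2.png

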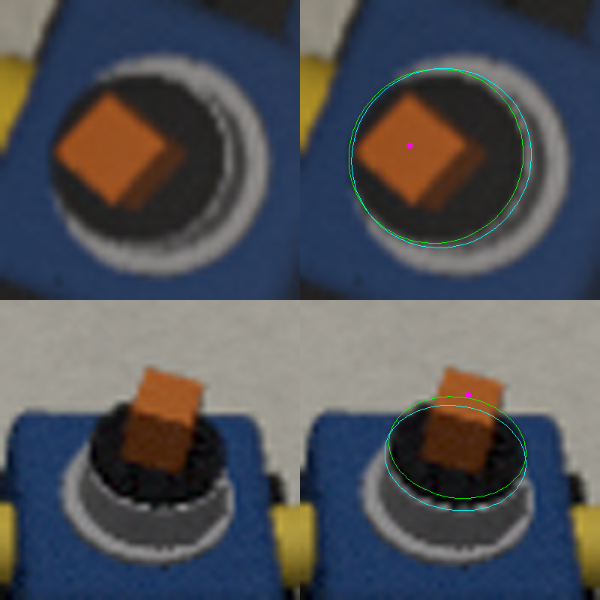

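The plug sits upright and level with the flange down on the rim, matching the projected home circles in both views. Handing in.

```bash
python3 -c "
from workcell import ticket
print(ticket.job_done())"
```

```text
the job is handed in; nothing more can be done
None
```

The plug is screwed home in the camera port: it dropped into the thread start, ran about 80° clockwise to the stop, and the flange sits on the rim. I released it, moved the arm clear and handed the job in after about 21 s. Pressing force stayed under about 8 N, and end-stop torque briefly reached 0.37 N m, above the 0.1 to 0.2 N m expected.

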